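Raise the stencil frame off the wet panel and hold it at its index mark

ROBOT

A 6-joint arm with a two-finger parallel gripper is mounted at the origin on the work surface. World frame = base frame: x ahead of the robot, y to its left, z up, the work surface at z = 0. Lengths are in mm, angles in rad, forces in N, time in s.
With the tool pointing down it reaches from about 350 to 975 mm from the base axis. Payload 7.1 kg.
Tool frame: the origin (TCP) lies midway between the tips of the shut fingers; the grasp point (between the pads) lies 19 mm behind it (ctrl.grip_point_offset is the distance from the TCP to the grasp point, in mm); z points along the fingers, y is the line along which they close (so a half turn about z gives the same grasp; the last joint's range is limited). The gripper opens to 88 mm and grips with 3 to 60 N. Pads are 20 mm wide; open, the fingers measure 115 mm over their backs; the gripper's body (75 mm by 178 mm) begins 61 mm behind the grasp point.
Start: joints at [1.261, 0.423, 1.63, -0, 1.089, -0.019], TCP at [179.167, 598.752, 222.675] pointing down, gripper open.
Joint ranges: [-3, 3], [-0.9, 2.11], [0.09, 2.58], [-1.31, 4.45], [0.11, 2.69], [-2.54, 2.54]. Speed limits (rad/s): [2.39, 2.39, 3.01, 3.14, 3.14, 3.14].

INTERFACE

Orientations are given as a rotation vector (axis times angle).
In Python, from workcell import get_obs, optics, close_job, spotter, ctrl gives the robot as it stands. The module is installed in compiled form; this text tells all that it offers.
- The arm moves only by the tool move_arm, never from a script. Its argument "rows" is a list of rows, each a list of 5 numbers: the shift along the tool's x, y, z in cm, then the turn about the tool's z in degrees, then the opening in per cent of the stroke, from 0 (shut) to 100 (fully open). A call has 1 to 10 rows; each row shifts and turns the commanded pose from where the row before left it, along the tool's axes as they then stand; what a row does not reach is not made up. A row lasts 1/8 s, in which the tool goes at most 62.5 mm and 10.7 degrees, less where a joint would pass 70% of its speed; a pose out of reach is approached as far as the arm can. A call with a gripper value outside its range is refused whole. The fingers move at their own pace and stop on an object; the grip force is fixed at half the most. Time passes only in rows, so rows that do not move let the fingers close. It gives the time, the measured TCP pose, the force, the opening and the grip force at its end, in the units of the state.
- get_obs(): the state, without advancing time (a new reading comes with each control period).
- optics.get_image(name): name is "scene" or "top" or "wrist"; returns the picture (384x512x3 uint8, blue, green, red); there is no depth.
- optics.calibration(name): a dict with "camera_matrix" (3x3 intrinsics, pixels), "xyz" and "orientation" of the camera in the world. Camera axes: x right, y down, z forward; pixel columns grow to the right and rows downward; lengths in mm; the calibration is good to about 2 mm. A picture is of the moment at which its call begins: read the wrist's pose just before it. calibration takes no time and is no camera call; for the wrist camera it gives the pose at the moment of the call.
- close_job(): hands the job in; it is judged then, once.
Trained networks look in the newest picture that a camera, given by its name, has taken for a name from the list of things; names that differ only in an ending like _2 or _b are one class to them, and where a whole thing is asked for, a point or a joint stands for the part that bears it (a point fixed in the world has none). Each returns a list of dicts, best first, with "conf" (0 to 1); they miss things now and then, are a little off and sometimes report something else, mostly with a low value. They report only what shows in the picture. A call takes as long as a camera call.
- spotter.find_in(camera, label): "point" ([column, row] in pixels, amid what is visible of it).
- spotter.regions_of(camera, label): "region" (384x512 bool, what is visible of it) and "point" ([column, row] in pixels, amid what is visible of it).
The state is a dict: "t": time; "qpos": joint angles; "qvel": joint speeds; "joint_torque": joint torques, N m; "ee_pos": TCP position; "orientation": TCP orientation; "ft_force": force on the tool from outside, world axes, zero at the start; "moment": the same for the moment, N m; "width": finger opening in mm; "grasp_force": force on a finger pad.
Only numpy, scipy, OpenCV 4.12 (cv2) and the standard library are available. Lean on these libraries where they do the work, as an engineer would, in place of code of your own. Each camera call takes 0.05 s, during which the arm holds its last target. There are 200 camera calls.

TASK

One of the two hinged stencil frames lies over a panel with a freshly sprayed magenta heart, the other over a bare wooden panel. Take the frame that covers the sprayed panel by its black handle bar, swing it up until its white pointer lines up with the red index clip on the quadrant beside it, and finish the program still holding it there by the handle, so that the wet panel can be drawn out from under it. Never let the frame drop back, and leave the index clips, the other frame, both panels and everything else on the bench as they are.

Things in the scene. Friction and masses are not known exactly. Their poses are not given: they have to be found in the camera images.
- jig: Twin stencil jig screwed to the bench, immovable: plywood board 380 deep (x) x 700 wide (y) x 18 mm with a left (+y) and a right (-y) hinged stencil frame, centre lines at jig y = +165 and -165. Origin: centre of the board's underside, on the bench (z = 0). x axis away from the robot towards the hinges, y left, z up; yaw varies.
- stencil_left (a joint): Angle (rad) of the left frame about its hinge line (along jig y, at jig x = +135, 38 mm above the bench): 0 closed, grows as its near edge rises and swings back from the robot, stop at 1.3. Aluminium tube 24 mm square, 270 deep x 260 wide; tan sheet with heart cut-out. 0.5 to 0.85 kg, nearly free hinge: falls shut if let go. Closed, its top is 50 mm high.
- handle_left: Black round grip bar (free-turning sleeve) of the left frame, 14 mm diameter, 110 long along its y axis, between two posts over the near rail; free from above and both sides. Origin: middle of the bar: in the frame's axes 271 mm from the hinge line towards the near edge and 52 mm above the hinge line. Closed, its axis is 90 mm above the bench, with 33 mm free between bar and rail.
- mark_left (a joint): Angle (rad) at which the red index clip is set on the left frame's quadrant, on the same scale as joint stencil_left: pointer and clip are in line when the two are equal. The clip is held by friction and is not to be moved.
- index_left (a point): Centre of the red index clip (20 mm along the arc, 38 radially, 18 thick, black thumbscrew) on the upright slotted aluminium quadrant on the outer (+y) side of the left frame; 170 mm from the hinge line, at jig y = +315.
- pointer_left (a point): Tip of the left frame's white pointer (34 x 14 x 6 mm tongue on its outer side rail), 170 mm from the hinge line in the frame's mid plane, carried over to the quadrant's plane at jig y = +315; meets index_left when the frame is at its mark.
- stencil_right (a joint): Angle (rad) of the right frame about its hinge line (along jig y, at jig x = +135, 38 mm above the bench): 0 closed, grows as its near edge rises and swings back from the robot, stop at 1.3. Aluminium tube 24 mm square, 270 deep x 260 wide; tan sheet with heart cut-out. 0.5 to 0.85 kg, nearly free hinge: falls shut if let go. Closed, its top is 50 mm high.
- handle_right: Black round grip bar (free-turning sleeve) of the right frame, 14 mm diameter, 110 long along its y axis, between two posts over the near rail; free from above and both sides. Origin: middle of the bar: in the frame's axes 271 mm from the hinge line towards the near edge and 52 mm above the hinge line. Closed, its axis is 90 mm above the bench, with 33 mm free between bar and rail.
- mark_right (a joint): Angle (rad) at which the red index clip is set on the right frame's quadrant, on the same scale as joint stencil_right: pointer and clip are in line when the two are equal. The clip is held by friction and is not to be moved.
- index_right (a point): Centre of the red index clip (20 mm along the arc, 38 radially, 18 thick, black thumbscrew) on the upright slotted aluminium quadrant on the outer (-y) side of the right frame; 170 mm from the hinge line, at jig y = -315.
- pointer_right (a point): Tip of the right frame's white pointer (34 x 14 x 6 mm tongue on its outer side rail), 170 mm from the hinge line in the frame's mid plane, carried over to the quadrant's plane at jig y = -315; meets index_right when the frame is at its mark.
- panel_sprayed: Plywood panel 260 deep x 226 wide x 6 mm with a freshly sprayed, still wet magenta heart; lies loose on the jig board (underside 18 mm above the bench) under one of the two frames: left if its jig y is positive, right if negative. Magenta is seen through the heart cut-out above it. Origin: centre of its underside.
- panel_bare: The same panel, unpainted bare wood, under the other frame.
- can_teal: Bystander: spray can, silver with teal cap, 65 mm diameter x 195, standing; origin under its centre.
- can_orange: Bystander: spray can, silver with orange cap, 65 mm diameter x 195, standing; origin under its centre.
- can_black: Bystander: black spray can, 65 mm diameter x 195, standing; origin under its centre.
- tape_roll: Bystander: roll of masking tape lying flat, 104 mm across x 25 high; origin under its centre.
- scraper: Bystander: scraper about 200 mm long, lying on the bench.
- cap_cup: Bystander: white plastic cup, 84 mm across x 95 high; origin under its centre.
- respirator: Bystander: rubber half mask with two round filters, about 100 x 140 x 80 mm high; origin under its centre.

How it is judged:
By the outcome, as a careful person would: the job done as asked, in the order asked, and still so for the second after the job is handed in, while the arm keeps its last pose, push and grip.
It also fails if it takes over 32 s, if anything falls off the work surface, if the arm or the gripper's body presses on something with over 40 N, if the wrist force passes 120 N, or if a joint passes its speed limit or range.

## Working session

There is one attempt and no reset: what is moved stays moved. The work goes in short steps, Python scripts to look and compute and a tool call to move; the robot and the scene stay as the last step left them, time stands still between calls to the robot, and variables do not carry over. Pictures are saved under pics/ and viewed, at most 10 in all, crops included, and the job is handed in when it is done.

Besides the shell and the picture viewer there is one more tool, called after "Emit:" by a JSON object that holds its "op" and its "data". move_arm: Moves the arm, as the interface text tells. Its arguments: {"type":"object","properties":{"rows":{"type":"array","items":{"type":"array","items":{"type":"number"}}}},"required":["rows"]}

```bash
mkdir -p pics; python3 - <<'E'
from workcell import *
import cv2,numpy as np
for n in("scene","top"):
    im=optics.get_image(n);cv2.imwrite(f"pics/{n}0.png",im)
    c=optics.calibration(n);print(n,np.round(c["camera_matrix"],1).tolist(),np.round(c["xyz"],1),np.round(c["orientation"],4))
    for l in["handle_left","handle_right","index_left","index_right","pointer_left","pointer_right","panel_sprayed","jig"]:
        print(l,[(np.round(d["point"]).tolist(),round(d["conf"],2)) for d in spotter.find_in(n,l)[:3]])
o=get_obs();print(o["t"],o["ee_pos"],o["orientation"],o["width"])
E
```

```text
scene [[372.7, 0.0, 257.7], [0.0, 372.7, 197.2], [0.0, 0.0, 1.0]] [1072.4 -865.7 1159.2] [-2.3118 -0.6945  0.2586]
handle_left []
handle_right [([150.0, 234.0], 0.4)]
index_left [([316.0, 149.0], 0.56), ([248.0, 222.0], 0.56)]
index_right []
pointer_left [([294.0, 173.0], 0.76), ([149.0, 235.0], 0.73)]
pointer_right [([249.0, 222.0], 0.93)]
panel_sprayed [([301.0, 184.0], 0.64), ([152.0, 279.0], 0.34)]
jig [([273.0, 218.0], 0.72), ([255.0, 232.0], 0.34)]
top [[475.4, 0.0, 259.1], [0.0, 475.4, 187.2], [0.0, 0.0, 1.0]] [ 215.4  -14.  1750.2] [-2.1404  2.0935 -0.1864]
handle_left []
handle_right [([209.0, 204.0], 0.45), ([308.0, 171.0], 0.17)]
index_left [([407.0, 218.0], 0.58), ([171.0, 166.0], 0.39)]
index_right [([408.0, 215.0], 0.72), ([352.0, 172.0], 0.57)]
pointer_left [([213.0, 182.0], 0.91)]
pointer_right [([307.0, 190.0], 0.65)]
panel_sprayed [([218.0, 166.0], 0.74)]
jig [([258.0, 175.0], 0.9)]
0.9 [179.17414526 598.78351978 222.70497436] [4.55119046e-01 3.10841922e+00 1.01366221e-04] 87.70054381622259
```

View pics/top0.png

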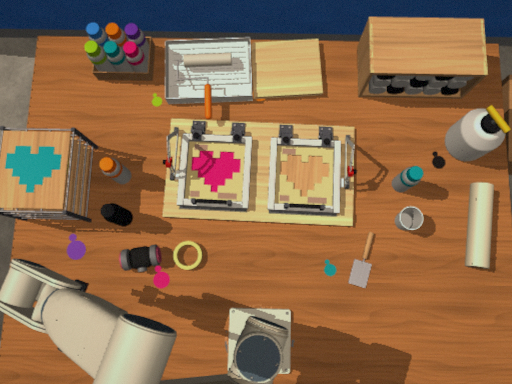

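View pics/scene0.png

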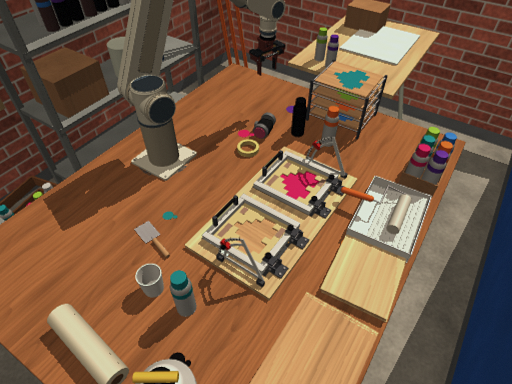

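The left frame (magenta heart, top view about (215,168)) is the target; the handle bar is at about (213,207), and the red clip of its quadrant at about (167,162).

```bash
cat > h.py <<'E'
import cv2,numpy as np
from scipy.spatial.transform import Rotation as R
from workcell import *
def ray(c,p):
    K=np.array(c["camera_matrix"]);d=np.linalg.inv(K)@[p[0],p[1],1]
    return np.array(c["xyz"]),R.from_rotvec(c["orientation"]).as_matrix()@d
def plane(c,p,z):
    o,d=ray(c,p);return o+d*(z-o[2])/d[2]
def proj(c,P):
    q=R.from_rotvec(c["orientation"]).as_matrix().T@(np.array(P)-c["xyz"]).T
    q=np.array(c["camera_matrix"])@q;return (q[:2]/q[2]).T
def red(im):
    h=cv2.cvtColor(im,cv2.COLOR_BGR2HSV)
    m=((h[...,0]<5)|(h[...,0]>176))&(h[...,1]>170)&(h[...,2]>90)
    n,l,s,ce=cv2.connectedComponentsWithStats(m.astype(np.uint8));return [(ce[i].round(1).tolist(),int(s[i,4])) for i in range(1,n) if s[i,4]>5]
def jig(org,yaw):
    M=R.from_euler("z",yaw).as_matrix();return lambda P:(np.atleast_2d(P)@M.T)+np.array([org[0],org[1],0])
E
python3 - <<'E'
from h import *
im=optics.get_image("top");c=optics.calibration("top")
r=spotter.regions_of("top","jig")
for d in r[:2]:
    m=d["region"];ys,xs=np.nonzero(m);print(d["conf"],m.sum(),xs.min(),xs.max(),ys.min(),ys.max())
m=r[0]["region"].astype(np.uint8)
k=max(cv2.findContours(m,0,1)[0],key=cv2.contourArea)[:,0]
W=np.array([plane(c,p,18)[:2] for p in k],np.float32)
rc=cv2.minAreaRect(W);print("rect",rc,cv2.boxPoints(rc).tolist())
print(red(im))
s=optics.get_image("scene");print(red(s))
big=cv2.resize(im[105:235,150:370],None,fx=3.6,fy=3.6,interpolation=cv2.INTER_CUBIC);cv2.imwrite("pics/topcrop.png",big)
E
```

```text
0.81 16271 163 355 119 226
0.5 857 120 161 245 271
rect ((607.831787109375, 16.2515869140625), (719.9027709960938, 385.88311767578125), 88.34130859375) [[404.55206298828125, -337.96417236328125], [790.2734985351562, -349.1337890625], [811.1115112304688, 370.46734619140625], [425.39007568359375, 381.636962890625]]
[([168.0, 162.4], 38), ([350.0, 171.8], 36)]
[([316.7, 143.6], 23), ([225.5, 243.3], 39)]
```

View pics/topcrop.png

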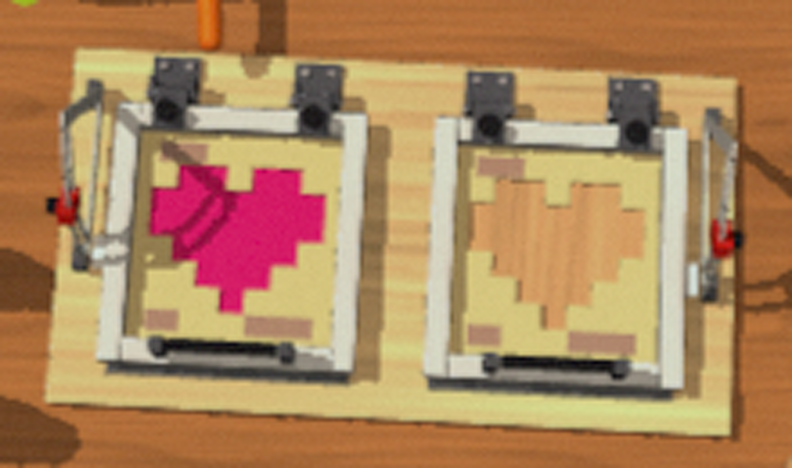

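The crop shows the board corners at crop (75,48), (737,78), (733,437), (47,402), the left bar from (155,346) to (288,352) and the clip at (67,206).

```bash
python3 - <<'E'
from h import *
from scipy.optimize import least_squares
c=optics.calibration("top");s=optics.calibration("scene")
f=lambda p:(np.array(p)+.5)/3.6-.5+np.array([150,105])
px=f([(75,48),(737,78),(733,437),(47,402),(221.5,349)]);
mod=np.array([(190,350,18),(190,-350,18),(-190,-350,18),(-190,350,18),(-136,165,90.)])
r=least_squares(lambda v:(proj(c,jig(v[:2],v[2])(mod))-px).ravel(),[608,16,-.03])
print(r.x,r.fun.reshape(-1,2).round(1).tolist())
J=jig(r.x[:2],r.x[2])
idx=lambda a,sg=1,rad=170,y=315:J([135-rad*np.cos(a),sg*y,38+rad*np.sin(a)])
for sg,t,sc in((1,(168,162.4),(316.7,143.6)),(-1,(350,171.8),(225.5,243.3))):
    for u in(315,):
        q=least_squares(lambda v:np.r_[(proj(c,idx(v[0],sg))[0]-t),(proj(s,idx(v[0],sg))[0]-sc)],[.7]);print(sg,q.x,q.fun.round(1))
o=get_obs();h=J([-136,165,90])[0];print("handle",h)
Rm=R.from_rotvec(o["orientation"]);print(Rm.as_matrix().round(3))
print("tool delta",Rm.inv().apply(h-o["ee_pos"]))
# pointer both frames for sanity
print(proj(c,idx(0)),proj(s,idx(0)),proj(s,J([-136,165,90])))
E
```

```text
[ 6.07800881e+02  1.04050840e+01 -2.67218459e-02] [[0.4, 0.0], [0.1, -0.2], [-0.1, -0.1], [-0.5, 0.4], [0.1, -0.1]]
1 [0.57962183] [ 1.9 -1.   0.4  2. ]
-1 [0.52799931] [-0.6 -0.3  0.5  1.1]
handle [476.25801342 178.97991632  90.        ]
[[-0.958  0.287 -0.   ]
 [ 0.287  0.958 -0.   ]
 [-0.    -0.    -1.   ]]
tool delta [-404.97675414 -316.94518084  132.67867322]
[[174.14613669 174.75884373]] [[309.09987352 159.35712234]] [[272.65769026 160.17637792]]
```

```bash
cat >> h.py <<'E'
def rows(target,turn,n):
    o=get_obs();M=R.from_rotvec(o["orientation"]);d=(np.array(target)-o["ee_pos"])/n;out=[]
    for i in range(n):
        out.append([*(M.inv().apply(d)/10).round(1).tolist(),round(turn/n,1),100]);M=M*R.from_euler("z",turn/n,degrees=True)
    print(out)
J=jig([607.8,10.4],-.0267)
E
python3 -c "
from h import *
h=J([-136,165,90])[0];rows([h[0],h[1],200],74.8,10)"
```

```text
[[-4.0, -3.2, 0.2, 7.5, 100], [-4.4, -2.6, 0.2, 7.5, 100], [-4.7, -2.0, 0.2, 7.5, 100], [-5.0, -1.4, 0.2, 7.5, 100], [-5.1, -0.7, 0.2, 7.5, 100], [-5.1, -0.1, 0.2, 7.5, 100], [-5.1, 0.6, 0.2, 7.5, 100], [-5.0, 1.3, 0.2, 7.5, 100], [-4.8, 1.9, 0.2, 7.5, 100], [-4.5, 2.5, 0.2, 7.5, 100]]
```

Emit:
{"op": "move_arm", "data": {"rows": [[-4.0,-3.2,0.2,7.5,100],[-4.4,-2.6,0.2,7.5,100],[-4.7,-2.0,0.2,7.5,100],[-5.0,-1.4,0.2,7.5,100],[-5.1,-0.7,0.2,7.5,100],[-5.1,-0.1,0.2,7.5,100],[-5.1,0.6,0.2,7.5,100],[-5.0,1.3,0.2,7.5,100],[-4.8,1.9,0.2,7.5,100],[-4.5,2.5,0.2,7.5,100]]}}

```text
t: 2.3
ee_pos: [475.6, 176.8, 202.9]
orientation: [2.258, 2.184, 0.001]
ft_force: [-0.2, 0.1, 0.1]
width: 88.0
grasp_force: 0.0
```

```bash
python3 - <<'E'
from h import *
o=get_obs();print(o["t"],o["ee_pos"],R.from_rotvec(o["orientation"]).as_matrix().round(3).tolist(),o["qpos"].round(2) if hasattr(o["qpos"],"round") else o["qpos"])
h=J([-136,165,90])[0]
im=optics.get_image("wrist");c=optics.calibration("wrist");cv2.imwrite("pics/w0.png",im)
print(c["xyz"],red(im),proj(c,J([[-136,220,90],[-136,110,90],[135-170*np.cos(.58),315,38+170*np.sin(.58)]])))
for l in["handle_left","index_left","pointer_left"]:print(l,[(d["point"],d["conf"]) for d in spotter.find_in("wrist",l)[:2]])
E
```

```text
2.3 [475.60493816 176.8056246  202.87165594] [[0.033, 0.999, 0.001], [0.999, -0.033, 0.0], [0.0, 0.001, -1.0]] [0.33 0.28 1.9  0.   0.96 0.37]
[481.42431042 238.25214642 364.4676124 ] [] [[251.41917787 114.00234664]
 [253.66851742 241.28646033]
 [456.55405769 -46.01587519]]
handle_left [([260.1, 181.3], 0.68)]
index_left [([258.2, 181.0], 0.68)]
pointer_left [([343.5, 120.1], 0.68), ([324.2, 341.7], 0.59)]
```

View pics/w0.png

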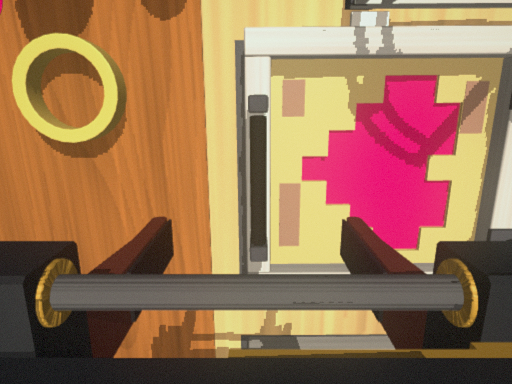

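The wrist picture shows the bar vertical at column 258, rows 113–248, about 5 px (4 mm further out) off the prediction; the pointer is near (370,20), the clip out of view. Descending.

Emit:
{"op": "move_arm", "data": {"rows": [[0.1,0.3,4,0,100],[0,0,4,0,100],[0,0,3,0,100],[0,0,2.2,0,100],[0,0,0,0,100]]}}

```text
t: 3.12
ee_pos: [475.8, 179.9, 69.5]
orientation: [-2.25, -2.191, 0.005]
ft_force: [-0.8, -0.2, -0.4]
width: 87.8
grasp_force: 0.0
```

```bash
python3 - <<'E'
from h import *
im=optics.get_image("wrist");c=optics.calibration("wrist");cv2.imwrite("pics/w1.png",im)
print(get_obs()["ee_pos"],proj(c,J([[-136,220,90],[-136,110,90]])),plane(c,(258,180),90))
E
```

```text
[476.81896274 180.0350137   70.50737285] [[253.80311848 135.56407746]
 [254.40110994 356.1926849 ]] [478.99335564 214.63452975  90.        ]
```

View pics/w1.png

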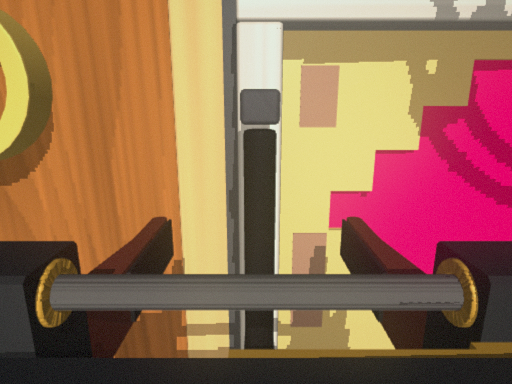

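The bar (column 260) sits midway between the fingers (about 257). Closing.

Emit:
{"op": "move_arm", "data": {"rows": [[0,0.1,0,0,0],[0,0,0,0,0],[0,0,0,0,0],[0,0,0,0,0],[0,0,0,0,0],[0,0,0,0,0],[0,0,0,0,0]]}}

```text
t: 4.05
ee_pos: [478.7, 179.1, 70.6]
orientation: [-2.254, -2.189, 0.0]
ft_force: [0.6, -0.1, 0.1]
width: 21.4
grasp_force: 0.0
```

```bash
cat > arc.py <<'E'
from h import *
import sys
# arc rows: from angle a0 to a1 in n rows, bar path in jig x,z -> tool axes (tool y = jig x, tool z = -z)
a0,a1,n=map(float,sys.argv[1:]);n=int(n)
o=get_obs();M=R.from_rotvec(o["orientation"])
s=.5-.5*np.cos(np.pi*np.linspace(0,1,n+1)) if a0==0 else np.linspace(0,1,n+1)
a=a0+(a1-a0)*s
B=J(np.c_[135-271*np.cos(a)+52*np.sin(a),0*a+165,38+271*np.sin(a)+52*np.cos(a)])
acc=np.round(np.array([M.inv().apply(b-B[0]) for b in B])/10,1)
print(np.diff(acc,axis=0).round(1).tolist(),a.round(3).tolist())
print(o["ee_pos"],o["width"],o["grasp_force"],o["ft_force"])
E
python3 arc.py 0 0.5 16
```

```text
[[0.0, 0.0, -0.1], [0.0, 0.1, -0.4], [0.0, 0.1, -0.6], [0.0, 0.3, -0.9], [0.0, 0.2, -1.0], [0.0, 0.4, -1.1], [0.0, 0.5, -1.2], [0.0, 0.5, -1.2], [0.0, 0.6, -1.2], [0.0, 0.7, -1.2], [0.0, 0.6, -1.0], [0.0, 0.6, -0.9], [0.0, 0.5, -0.6], [0.0, 0.4, -0.5], [0.0, 0.2, -0.4], [0.0, 0.1, -0.1]] [0.0, 0.005, 0.019, 0.042, 0.073, 0.111, 0.154, 0.201, 0.25, 0.299, 0.346, 0.389, 0.427, 0.458, 0.481, 0.495, 0.5]
[478.66852265 179.09624697  70.64194094] 21.401372226721207 0.0 [ 0.60695838 -0.11038154  0.07451064]
```

Emit:
{"op": "move_arm", "data": {"rows": [[0,0,0,0,0],[0,0,0,0,0],[0,0,0,0,0]]}}

```text
t: 4.42
ee_pos: [477.2, 179.1, 70.4]
orientation: [-2.252, -2.188, 0.004]
ft_force: [-4.7, 2.0, 3.0]
width: 13.4
grasp_force: 30.0
```

Gripped (13.4 mm, 30 N). Lifting along the arc to 0.5.

Emit:
{"op": "move_arm", "data": {"rows": [[0,0,-0.1,0,0],[0,0.1,-0.4,0,0],[0,0.1,-0.6,0,0],[0,0.3,-0.9,0,0],[0,0.2,-1.0,0,0],[0,0.4,-1.1,0,0],[0,0.5,-1.2,0,0],[0,0.5,-1.2,0,0]]}}

```text
t: 5.42
ee_pos: [498.5, 178.4, 135.9]
orientation: [-2.252, -2.188, 0.003]
ft_force: [-5.1, 2.3, -2.8]
width: 13.2
grasp_force: 30.0
```

Emit:
{"op": "move_arm", "data": {"rows": [[0,0.6,-1.2,0,0],[0,0.7,-1.2,0,0],[0,0.6,-1.0,0,0],[0,0.6,-0.9,0,0],[0,0.5,-0.6,0,0],[0,0.4,-0.5,0,0],[0,0.2,-0.4,0,0],[0,0.1,-0.1,0,0],[0,0,0,0,0],[0,0,0,0,0]]}}

```text
t: 6.68
ee_pos: [536.0, 177.4, 194.8]
orientation: [-2.253, -2.188, 0.001]
ft_force: [-4.9, 2.4, 1.4]
width: 13.1
grasp_force: 30.0
```

```bash
python3 - <<'E'
from h import *
o=get_obs();print(o["t"],o["ee_pos"],o["ft_force"],o["width"],o["grasp_force"])
im=optics.get_image("wrist");c=optics.calibration("wrist");cv2.imwrite("pics/w2.png",im)
print(red(im));P=lambda a:J([135-170*np.cos(a),315,38+170*np.sin(a)])
for a in(.5,.55,.58,.6):print(a,proj(c,P(a)).round(1))
t=optics.get_image("top");s=optics.get_image("scene")
A=cv2.resize(t[130:200,150:235],(400,330),interpolation=cv2.INTER_CUBIC);B=cv2.resize(s[115:185,270:355],(400,330),interpolation=cv2.INTER_CUBIC)
cv2.imwrite("pics/c2.png",np.vstack([np.hstack([A,B])]));print(red(t),red(s))
E
```

```text
6.675 [536.01256372 177.43615012 194.8201676 ] [-4.91023596  2.38234573  1.3588197 ] 13.091458029261407 29.99254435300827
[]
0.5 [[353.2 -29.8]]
0.55 [[363.6 -34.7]]
0.58 [[370.4 -37.8]]
0.6 [[375.2 -39.8]]
[([168.1, 162.7], 36), ([350.1, 171.8], 38)] [([316.7, 143.6], 23), ([225.5, 243.3], 39)]
```

View pics/w2.png

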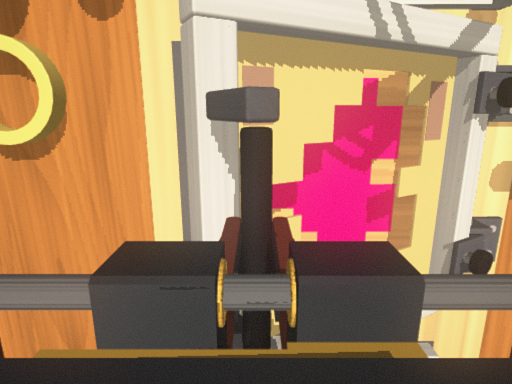

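View pics/c2.png

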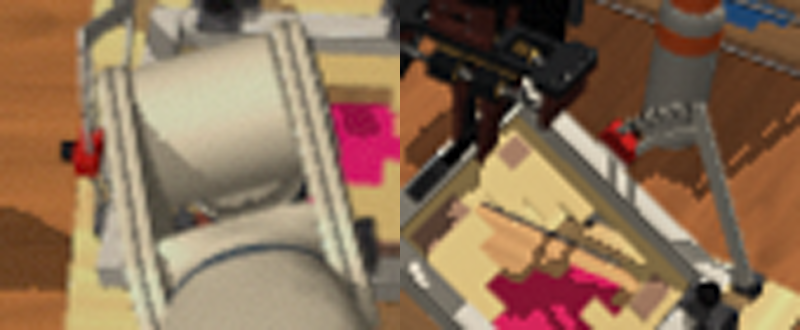

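```bash
python3 - <<'E'
from h import *
T=cv2.imread("pics/top0.png");S=cv2.imread("pics/scene0.png");ct=optics.calibration("top");cs=optics.calibration("scene")
def box(a,sg=1):
    P=[]
    for r in(151,189):
        for t in(-10,10):
            for y in(306,324):
                e=np.array([-np.cos(a),0,np.sin(a)]);n=np.array([np.sin(a),0,np.cos(a)])
                P.append(np.array([135,sg*y,38])+r*e+t*n)
    return J(np.array(P))
E=[(0,1),(2,3),(4,5),(6,7),(0,2),(1,3),(4,6),(5,7),(0,4),(1,5),(2,6),(3,7)]
def crop(im,c,x,y,w,h,k,a=None,sg=1,board=False):
    I=cv2.resize(im[y:y+h,x:x+w],None,fx=k,fy=k,interpolation=cv2.INTER_CUBIC)
    def L(p,q,col):
        f=lambda u:tuple(int(round(v)) for v in ((u-[x,y]+.5)*k));cv2.line(I,f(p),f(q),col,1)
    if a is not None:
        q=proj(c,box(a,sg));[L(q[i],q[j],(0,255,0)) for i,j in E]
    if board:
        q=proj(c,J([[190,350,18],[190,-350,18],[-190,-350,18],[-190,350,18]]));[L(q[i],q[i-1],(255,0,0)) for i in range(4)]
    return I
r1=np.hstack([crop(S,cs,290,125,55,42,7),crop(T,ct,150,140,55,42,7)])
r2=np.hstack([crop(S,cs,290,125,55,42,7,.58),crop(T,ct,150,140,55,42,7,.58)])
cv2.imwrite("pics/clip.png",np.vstack([r1,r2]))
cv2.imwrite("pics/board.png",crop(S,cs,180,120,190,180,3.3,.58,1,True))
E
```

```text
(no output)
```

View pics/clip.png

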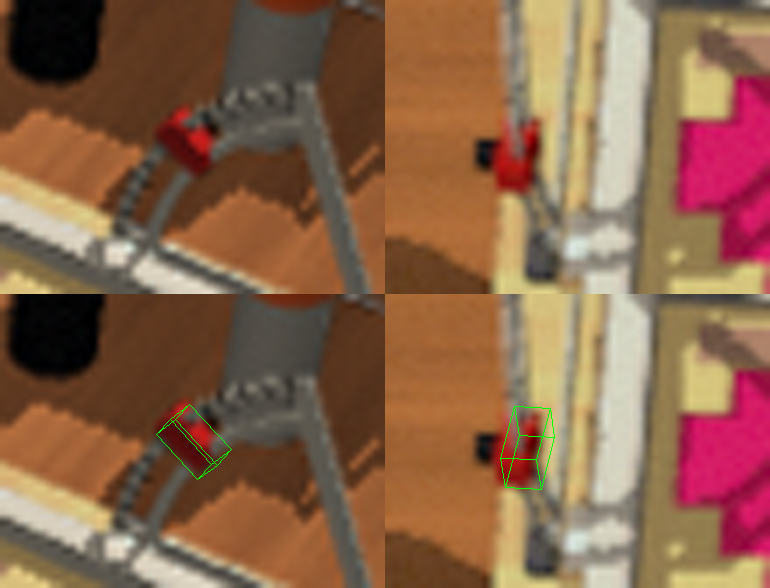

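View pics/board.png

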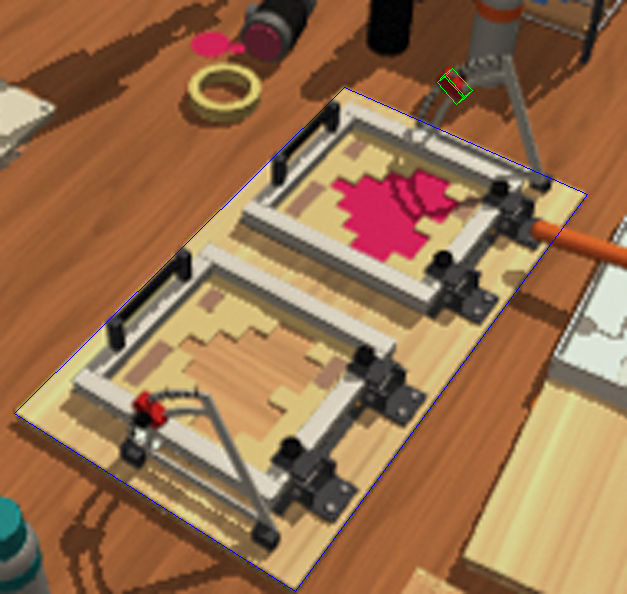

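The overlays show the board model fitting well; the clip lies about 1 px off the modelled box in each view. Fitting with the lateral and radial position left free gives the angle's sensitivity.

```bash
python3 - <<'E'
from h import *
from scipy.optimize import least_squares
ct=optics.calibration("top");cs=optics.calibration("scene")
P=lambda a,y,r:J([135-r*np.cos(a),y,38+r*np.sin(a)])
f=lambda p,x0,y0:(np.array(p))/7-.5+np.array([x0,y0])
meas={"ext":(f((517-385,155),150,140),f((187,141),290,125)),"cen":(np.array([168,162.4]),np.array([316.7,143.6]))}
for k,(t,s) in meas.items():
    g=lambda v:np.r_[proj(ct,P(*v))[0]-t,proj(cs,P(*v))[0]-s,(v[1]-315)/4,(v[2]-170)/6]
    q=least_squares(g,[.58,315,170]);print(k,t,s,q.x.round(3),q.fun.round(2))
    q=least_squares(lambda v:g([v[0],v[1],170])[:4],[.58,315]);print("  r fixed",q.x.round(3),q.fun.round(2))
for n,c in(("t",ct),("s",cs)):print(n,"d/da .1",(proj(c,P(.63,315,170))-proj(c,P(.53,315,170))).round(2),"d/dr10",(proj(c,P(.58,315,180))-proj(c,P(.58,315,170))).round(2),"dy10",(proj(c,P(.58,325,170))-proj(c,P(.58,315,170))).round(2))
g=lambda v:np.r_[proj(ct,P(v[0],v[1],v[2]))[0]-[350,171.8],proj(cs,P(v[0],v[1],v[2]))[0]-[225.5,243.3]]
print("right",least_squares(g,[.5,-315,170]).x)
E
```

```text
ext [168.35714286 161.64285714] [316.21428571 144.64285714] [  0.582 317.187 173.387] [0.71 0.3  0.68 0.06 0.55 0.56]
  r fixed [  0.561 320.271] [0.13 0.34 1.07 0.64]
cen [168.  162.4] [316.7 143.6] [  0.589 318.275 175.883] [ 0.59 -0.24  0.09  0.42  0.82  0.98]
  r fixed [  0.554 323.232] [-0.31 -0.22  0.76  1.45]
t d/da .1 [[-0.56 -3.55]] d/dr10 [[-0.51  1.95]] dy10 [[-2.83 -0.13]]
s d/da .1 [[ 2.33 -1.77]] d/dr10 [[-1.55 -1.72]] dy10 [[ 1.11 -1.21]]
right [   0.54967016 -315.77184601  174.40488022]
```

```bash
python3 arc.py 0.5 0.57 4
```

```text
[[0.0, 0.3, -0.4], [0.0, 0.3, -0.3], [0.0, 0.3, -0.4], [0.0, 0.4, -0.3]] [0.5, 0.518, 0.535, 0.552, 0.57]
[535.97283763 177.47519028 194.79382968] 12.997840838067559 29.992487132549286 [-6.05786212  1.19204185  1.05262797]
```

Emit:
{"op": "move_arm", "data": {"rows": [[0,0.3,-0.4,0,0],[0,0.3,-0.3,0,0],[0,0.3,-0.4,0,0],[0,0.3,-0.3,0,0],[0,0,0,0,0],[0,0,0,0,0]]}}

```text
t: 7.58
ee_pos: [548.7, 177.1, 209.0]
orientation: [-2.253, -2.189, 0.0]
ft_force: [-5.6, 2.5, 1.1]
width: 13.3
grasp_force: 30.0
```

```bash
cat > ang.py <<'E'
from h import *
def ang(o):
    M=R.from_euler("z",-.0267).as_matrix();g=np.array(o["ee_pos"])+R.from_rotvec(o["orientation"]).as_matrix()[:,2]*-19.5
    l=M.T@(g-[607.8,10.4,0]);v=np.array([135-l[0],l[2]-38]);return np.arctan2(v[1],v[0])-np.arctan2(52,271),np.hypot(*v),l[1]
E
python3 - <<'E'
from ang import *
o=get_obs();print(o["t"],o["ee_pos"],o["ft_force"],o["width"],ang(o))
im=optics.get_image("wrist");c=optics.calibration("wrist")
for r,y in((151,306),(170,315),(189,324)):print(proj(c,J([135-r*np.cos(.57),y,38+r*np.sin(.57)])).round(1))
p=J([135-170*np.cos(.57),295,38+170*np.sin(.57)])
print("root of pointer",proj(c,p))
s=optics.get_image("scene");a=ang(o)[0];cs=optics.calibration("scene")
def L(x,y,z):  # frame axes
    return J([135-x*np.cos(a)+z*np.sin(a),y,38+x*np.sin(a)+z*np.cos(a)])
x,y,k=275,110,8;I=cv2.resize(s[y:y+60,x:x+85],None,fx=k,fy=k,interpolation=cv2.INTER_CUBIC)
f=lambda u:tuple(int(round(v)) for v in ((u-[x,y]+.5)*k))
q=lambda *P:f(proj(cs,L(*P))[0])
J0=I.copy()
for yy,zz in((295,12),(271,12)):cv2.line(I,q(0,yy,zz),q(270,yy,zz),(0,255,0),1)
cv2.circle(I,q(170,315,0),3,(255,0,0),-1);cv2.circle(I,q(170,295,0),3,(255,255,0),-1)
cv2.imwrite("pics/s3.png",np.hstack([J0[:,150:550],I[:,150:550]]))
E
```

```text
7.575 [548.67141826 177.14181453 209.02627776] [-5.57164581  2.51364315  1.13165372] 13.275231001753536 (np.float64(0.5751857348292696), np.float64(275.1813268551991), np.float64(165.10161316852742))
[[360.1  -6.4]]
[[341.1 -27.2]]
[[319.8 -50.5]]
root of pointer [[339.3629412    7.00453378]]
```

View pics/s3.png

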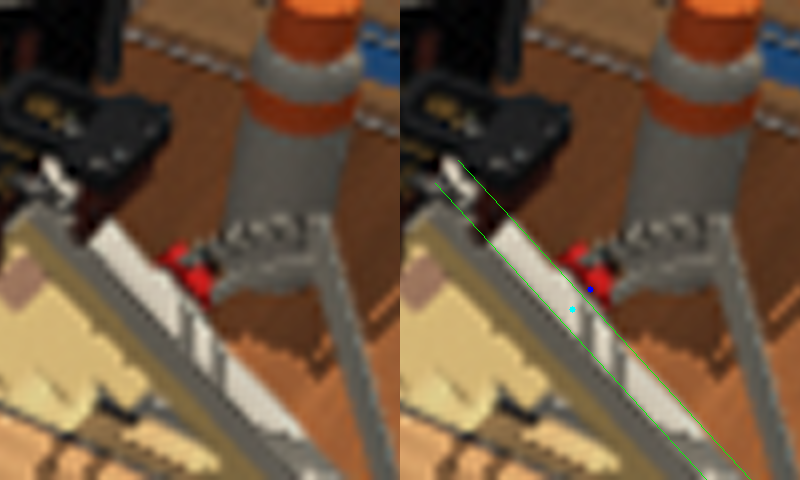

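The scene picture shows the frame's rail on the outline computed for 0.575 rad. The pointer point, (590,289) in the crop, is level with the red clip along the arc. The grip is firm and the forces are low, so I'm handing in.

```bash
python3 -c "
from workcell import *
print(close_job())"
```

```text
the job is handed in; nothing more can be done
None
```

I swung the left frame, the one over the magenta heart, up to about 0.575 rad. I handed the job in with the gripper still holding its handle at 30 N. My camera estimate of its clip is 0.57 ± 0.02 rad; the wrist camera could not see the clip to check this more closely.

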